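# Book the returned pieces in by barcode and press them home in the foam tray

## Task

Book the returned pieces back into the inspection tray: take the scanner from its holder, read the barcode on the tray first and then the barcode on each piece that is here, in the order of their cutouts from the tray's left end to its right (plate, stone, large block, small block), holding the scanner still for a second square in front of each code at about ten centimetres, with its scan line along the row of bars. Stand the scanner back in its holder nose down, and press each piece, sticker up, into its own cutout in the foam until it sits flat on the floor. Handle the ground pieces gently, with a light grip and a light push, and leave the oil can and the scriber alone.

Things in the scene. Friction and masses are not known exactly. Their poses are not given: they have to be found in the camera images.
- foam_tray: Grey tray lined with dark foam, 172 x 354 mm, 36 mm high to the foam top; fixed, elsewhere each time. Origin on the bench under the foam's centre; x to the back edge with the code holder, y to its left end, z up. Four cutouts in a row along y (at +117, +24, -59, -126 mm): plate, stone, large block, small block; long sides along x. 32 mm of foam between pieces, 30 mm outside.
- drilled_plate_cutout (a point): Centre of the yellow floor of the plate's cutout, 8 mm below the foam top (28 mm above the bench); a seated plate's origin lies here, 2 mm stand proud. A finger trough, 34 mm wide (tray x -17 to 17 mm) and 22 mm deep, crosses all cutouts along y: fingers can go down beside each piece there.
- dressing_stone_cutout (a point): Centre of the floor of the stone's cutout, 28 mm below the foam top (8 mm above the bench); a seated stone's origin lies here, 17 mm stand proud. In every cutout the foam at both ends (along x) is 1.5 mm too tight and gives way; its sloped lips, 7 to 8 mm high, catch a piece up to 2 mm off; the sides have 2 mm of play and a 3 mm bevel.
- large_block_cutout (a point): Centre of the floor of the large block's cutout, 20 mm below the foam top (16 mm above the bench); a seated block's origin lies here, 10 mm stand proud. In every cutout a piece stays on the lips until it is pushed down with about 5 to 20 N, and then keeps its place.
- small_block_cutout (a point): Centre of the floor of the small block's cutout, 14 mm below the foam top (22 mm above the bench); a seated block's origin lies here, 6 mm stand proud.
- tray_label: The tray's own barcode, 50 x 22 mm, on a white sloped holder in the middle of the tray's back edge (tray x +85 mm, 48 mm above the bench). Origin: centre of the code; z is its outward normal, leaning 0.45 rad from vertical toward the tray's front (-x); x runs along the row of bars (the tray's y).
- scanner: Barcode scanner, black with orange lines, 0.22 kg, 101 mm tall standing nose down. Origin: window centre in the nose (underside); beam along -z, scan line along y. Nose 58 x 50 mm to 38 mm up, above it the head 54 x 44 mm (x, y) with flat sides: grip across y, 80 mm above the origin, beam along the fingers. Handle 29 mm thick sticks out 140 mm to -x, 74 to 96 mm up.
- scanner_holder: Dark bench holder of the scanner, fixed, elsewhere each time: base plate 100 x 110 mm and an open cup, inside 64 x 56 mm (x, y), rim 42 mm above the bench. The scanner stands in it nose down with 3 mm of play all round, its x along the holder's x.
- holder_floor (a point): Centre of the cup's floor, 11 mm above the bench; the scanner's origin rests here. (The scanner reads a code straight before its window at 50 to 150 mm, centred within 10 mm, faced within 0.3 rad of square, scan line along the bars within 0.35 rad, held there for 0.8 s.)
- drilled_plate: Flat grey steel plate with three holes, 60 x 100 x 10 mm. Loose, may be absent. Origin: centre of the underside; x across the short side (grip across x), y along the long side, z up. Easily marked: grip with 20 to 30 N (over 45 N is too much). Barcode sticker 26 x 16 mm on top, its row of bars along the piece's x.
- dressing_stone: Beige dressing stone, 62 x 100 x 45 mm, 0.55 kg. Loose, may be absent. Origin: centre of the underside; x across the short side (grip across x), y along the long side, z up. Easily marked: grip with 20 to 30 N (over 45 N is too much). Barcode sticker 26 x 16 mm on top, its row of bars along the piece's x.
- large_block: Bright squared steel block, 40 x 50 x 30 mm, 0.45 kg. Loose, may be absent. Origin: centre of the underside; x across the short side (grip across x), y along the long side, z up. Easily marked: grip with 20 to 30 N (over 45 N is too much). Barcode sticker 26 x 16 mm on top, its row of bars along the piece's x.
- small_block: Grey squared steel block, 30 x 45 x 20 mm, 0.2 kg. Loose, may be absent. Origin: centre of the underside; x across the short side (grip across x), y along the long side, z up. Easily marked: grip with 20 to 30 N (over 45 N is too much). Barcode sticker 26 x 16 mm on top, its row of bars along the piece's x.
- drilled_plate_code (a point): Centre of the plate's sticker, on its top face, 32 mm from the middle toward the plate's +y.
- dressing_stone_code (a point): Centre of the stone's sticker, middle of its top face.
- large_block_code (a point): Centre of the large block's sticker, middle of its top face.
- small_block_code (a point): Centre of the small block's sticker, middle of its top face.
- oil_can: Bystander: grey oil can, 66 x 89 mm, 159 mm tall with its spout, standing behind the work, right of the tray. Leave alone.
- scriber: Bystander: scriber with a wooden handle, 130 mm long, 10 mm thick, lying behind the pieces on the right. Leave alone.

How it is judged:
By the outcome, as a careful person would: the job done as asked, in the order asked, and still so for the second after the job is handed in, with the robot touching nothing.
Of drilled_plate, dressing_stone, large_block, small_block only 3 to 4 are there at a start; the rules pass over those that are not, and their reading is None.
At some moment in a run one of drilled_plate, dressing_stone, large_block, small_block may be knocked a few centimetres aside while the robot is not near it.
It also fails if it takes over 210 s, if anything falls off the work surface, if the arm or the gripper's body presses on something with over 40 N, if the wrist force passes 120 N, or if a joint passes its speed limit or range.

## Robot

A 6-joint arm with a two-finger parallel gripper is mounted at the origin on a cart in front of the work surface, level with it; the furniture and walls round the work are solid. World frame = base frame: x ahead of the robot, y to its left, z up, the work surface at z = 0. Lengths are in m, angles in rad, forces in N, time in s.
With the tool pointing down it reaches from about 0.25 to 0.775 m from the base axis. Payload 4 kg.
Tool frame: the origin (TCP) lies at the very end of the fingers, on their centre line; the grasp point (between the pads) lies 19 mm behind it (robot.pinch_z is the distance from the TCP to the grasp point, in m); z points along the fingers, y is the line along which they close (so a half turn about z gives the same grasp; the last joint's range is limited). The gripper opens to 94 mm and grips with 3 to 60 N. Pads are 16 mm wide; open, the fingers measure 119 mm over their backs; the gripper's body (75 mm by 177 mm) begins 78 mm behind the grasp point.
Start: joints at [1.054, 0.087, 1.371, -0, 1.684, -0.103], TCP at [0.221, 0.504, 0.206] pointing down, gripper open.
Joint ranges: [-3.1, 3.1], [-0.76, 2.03], [0.27, 2.55], [-1.08, 4.22], [0.17, 2.65], [-2.57, 2.57]. Speed limits (rad/s): [2.79, 2.79, 3.14, 3.14, 3.14, 3.14].

## Interface

Orientations are given as [roll, pitch, yaw] about the fixed x, y, z axes, in that order (R = Rz(yaw) Ry(pitch) Rx(roll)).
In Python, from bench import robot gives the robot as it stands.
- The arm moves only by the tool arm_command, never from a script. Its argument "targets" is one flat list of numbers, 7 for each row, row after row: the turn, a rotation vector about the tool's x, y, z in degrees, then the shift along the tool's x, y, z in mm, then the closure, from -1 (fully open) to 1 (shut). In form: [ax, ay, az, x, y, z, hand, ax, ay, az, x, y, z, hand, ...]. A call has 1 to 20 rows; each row is the pose to reach, as a shift and turn from the pose commanded when the call began, along the tool's axes at that moment; what a row does not reach only later rows make up. A row lasts 1/10 s, in which the tool goes at most 50 mm and 8.59 degrees, less where a joint would pass 70% of its speed; a pose out of reach is approached as far as the arm can. A call with a gripper value outside its range is refused whole. The fingers move at their own pace and stop on an object; the grip force is fixed at half the most. Time passes only in rows, so rows that repeat a pose let the fingers close. It gives the time, the measured TCP pose, the force, the opening and the grip force at its end, in the units of the state.
- robot.get_obs(): the state, without advancing time (a new reading comes with each control period).
- robot.snapshot(name): name is "scene" or "top" or "wrist"; returns a dict with "color" (480x640x3 uint8, red, green, blue), "range_z" (480x640 float32, m along the optical axis (not along the pixel's ray), 0 where there is no reading), "fx", "fy", "cx", "cy" (pixels), "T" (4x4, takes a point from camera to world coordinates); the wrist camera has in their place "T_tool_cam" (4x4, takes a point from camera to tool coordinates, whose origin is the TCP and whose axes are the flange's). Camera axes: x right, y down, z forward; pixel columns grow to the right and rows downward; lengths in m; the calibration is good to about 2 mm. The wrist camera is an equidistant fisheye: a pixel r from the principal point sees the ray r / f radians off the axis. A picture is of the moment at which its call begins: read the wrist's pose just before it.
- robot.close_job(): hands the job in; it is judged then, once.
The state is a dict: "time": time; "joint_positions": joint angles; "qvel": joint speeds; "joint_torque": joint torques, N m; "tool_pos": TCP position; "ee_rot": TCP orientation; "wrist_force": force on the tool from outside, world axes, zero at the start; "wrist_torque": the same for the moment, N m; "width": finger opening in m; "finger_force": force on a finger pad.
Only numpy, scipy, OpenCV 4.12 (cv2) and the standard library are available. Lean on these libraries where they do the work, as an engineer would, in place of code of your own. Each camera call takes 0.05 s, during which the arm holds its last target. There are 200 camera calls.

## Working session

There is one attempt and no reset: what is moved stays moved. The work goes in short steps, Python scripts to look and compute and a tool call to move; the robot and the scene stay as the last step left them, time stands still between calls to the robot, and variables do not carry over. Pictures are saved under pics/ and viewed, at most 14 in all, crops included, and the job is handed in when it is done.

Besides the shell and the picture viewer there is one more tool, called after "Call:" as name(argument=value, ...) on one line, values as JSON. arm_command: Moves the arm, as the interface text tells. Its arguments: {"type":"object","properties":{"targets":{"type":"array"}},"required":["targets"]}

```bash
ls; mkdir -p pics; cat > h.py <<'E'
import numpy as np,cv2
from scipy.spatial.transform import Rotation as Ro
from bench import robot
E
python3 - <<'E'
from h import *
o=robot.get_obs(); print({k:np.round(v,3) for k,v in o.items()})
for n in ['scene','top']:
    s=robot.snapshot(n); cv2.imwrite(f'pics/{n}0.png',s['color'][...,::-1]); np.savez(f'{n}0.npz',**s); print(n,s['fx'],s['cx'],s['cy'],np.round(s['T'],3))
E
```

```text
pics
{'time': np.float64(0.0), 'joint_positions': array([ 1.054,  0.088,  1.372, -0.   ,  1.684, -0.103]), 'qvel': array([ 0.001, -0.001,  0.   , -0.   , -0.   , -0.001]), 'joint_torque': array([-1.0000e-03, -3.4019e+01, -3.0242e+01,  7.2000e-02,  3.3000e-02,
       -0.0000e+00]), 'tool_pos': array([0.221, 0.503, 0.204]), 'ee_rot': array([-3.139, -0.   ,  2.728]), 'wrist_force': array([-0.762, -1.075,  0.394]), 'wrist_torque': array([ 0.008, -0.032, -0.028]), 'finger_force': np.float64(0.0), 'width': np.float64(0.094)}
scene 444.1375235962011 314.8395419007897 250.5376952061593 [[ 0.835 -0.318  0.45   0.236]
 [-0.551 -0.477  0.685 -0.565]
 [-0.003 -0.819 -0.573  0.559]
 [ 0.     0.     0.     1.   ]]
top 444.3530494278128 327.5739148740346 242.3897152838103 [[ 0.015 -0.982  0.189  0.431]
 [-1.    -0.014  0.002  0.028]
 [ 0.001 -0.189 -0.982  0.925]
 [ 0.     0.     0.     1.   ]]
```

View pics/top0.png

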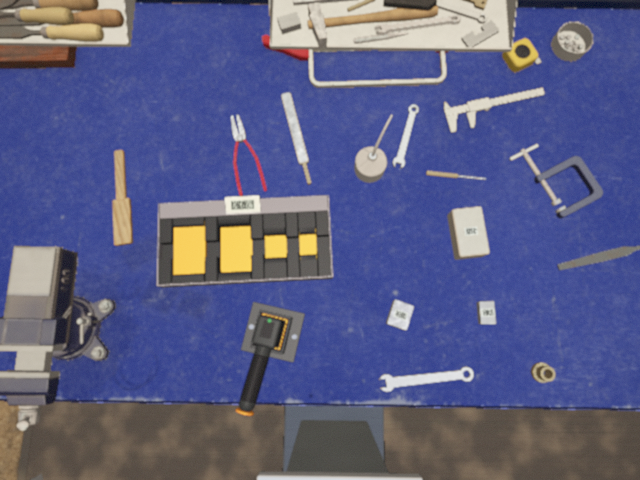

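View pics/scene0.png

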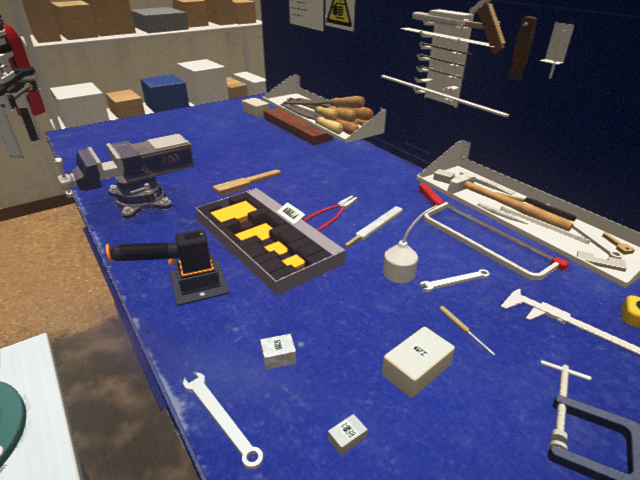

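The plate is absent. The top view shows the tray at about (245,240), the scanner at (268,330), the stone at (470,232), the large block at (401,314) and the small block at (487,312).

```bash
cat >> h.py <<'E'
def cloud(s):
    v,u=np.mgrid[:480,:640]; z=s['range_z']
    P=np.stack([(u-s['cx'])/s['fx']*z,(v-s['cy'])/s['fy']*z,z],-1)
    return P@s['T'][:3,:3].T+s['T'][:3,3]
def cast(s,uv,h):
    uv=np.atleast_2d(uv).astype(float)
    d=np.c_[(uv[:,0]-s['cx'])/s['fx'],(uv[:,1]-s['cy'])/s['fy'],np.ones(len(uv))]@s['T'][:3,:3].T
    o=s['T'][:3,3]; return o+d*((h-o[2])/d[:,2])[:,None]
def rect(p):
    (c,w,a)=cv2.minAreaRect((np.asarray(p)[:,:2]*1000).astype(np.float32)); return np.round(c,1),np.round(w,1),round(a,1)
E
cat > m.py <<'E'
from h import *
import sys
s=robot.snapshot('top') if len(sys.argv)>1 else dict(np.load('top0.npz')); W=cloud(s); c=s['color'].astype(int); hsv=cv2.cvtColor(s['color'],cv2.COLOR_RGB2HSV)
notblue=~((hsv[...,0]>100)&(hsv[...,0]<135)&(hsv[...,1]>110))
def box(u0,v0,u1,v1):
    m=np.zeros((480,640),bool); m[v0:v1,u0:u1]=1; return m
# pieces: contour of bright object, colour, cast on top plane + depth rect
for n,b,h in [('stone',(435,195,505,270),.045),('large',(375,288,425,340),.030),('small',(468,290,508,335),.020)]:
    m=box(*b)&notblue
    z=W[...,2]
    t=m&(abs(z-h)<.006)
    k,l,st,ce=cv2.connectedComponentsWithStats(t.astype(np.uint8)); i=1+st[1:,4].argmax(); q=l==i
    vu=np.argwhere(q); print(n,'depthtop',rect(W[q]),'z',np.round(np.median(z[q]),4),'cast',rect(cast(s,vu[:,::-1],h)))
m=box(140,180,350,300)&notblue
t=m&(abs(W[...,2]-.036)<.005); print('tray',rect(W[t]),np.median(W[t][:,2]))
m=box(155,190,335,290)
y=m&(hsv[...,0]>15)&(hsv[...,0]<35)&(hsv[...,1]>150)
k,l,st,ce=cv2.connectedComponentsWithStats(y.astype(np.uint8))
for i in range(1,k):
    if st[i,4]>100: q=l==i; print('yellow',np.round(np.median(W[q],0),4),rect(W[q]))
# label: bright white
w=box(215,190,270,220)&(hsv[...,1]<40)&(hsv[...,2]>200); print('label',w.sum(),np.round(W[w].mean(0),4))
m=box(225,290,310,420)&notblue
z=W[...,2]
t=m&(z>.004)&(z<.018); print('base',rect(W[t]))
t=m&(z>.055); print('scanner',rect(W[t]),np.percentile(z[t],[5,50,95,100]))
t=m&(z>.097)&(z<.115); print('head',rect(W[t]),t.sum())
t=m&(z>.09)&(z<.097); print('handle',rect(W[t]),t.sum())
m=box(0,230,120,440)&(z>.02);print('vise',W[m].min(0),W[m].max(0))
E
python3 m.py
```

```text
stone depthtop (array([ 628.2, -259.2]), array([99.5, 63.1]), 7.1) z 0.0449 cast (array([ 627.6, -258.4]), array([99.8, 62.8]), 7.2)
large depthtop (array([ 459.4, -117.1]), array([40.4, 49.8]), 71.5) z 0.0299 cast (array([ 459.4, -116.6]), array([40.7, 50.1]), 71.7)
small depthtop (array([ 467.3, -293.8]), array([44.1, 31.5]), 1.3) z 0.0199 cast (array([ 467.1, -292.5]), array([44.1, 32.3]), 2.0)
tray (array([606.4, 200.7]), array([173. , 354.4]), 3.8) 0.03568667253661684
yellow [0.5836 0.3133 0.0279] (array([542.8, 183.9]), array([366.5, 114.9]), 71.9)
yellow [0.591  0.2226 0.0081] (array([517.4, 162.9]), array([303.1, 104.6]), 38.5)
yellow [0.5972 0.1379 0.0163] (array([520.4, 101.7]), array([224.6,  56.6]), 25.7)
yellow [0.6012 0.0714 0.0221] (array([525.3,  60.1]), array([195. ,  38.8]), 7.9)
label 402 [0.6752 0.2038 0.0497]
base (array([388.2, 144.2]), array([111.5, 171.2]), 79.5)
scanner (array([359., 107.]), array([128.9, 172.2]), 79.1) [0.0962311  0.11090641 0.11829438 0.92513972]
head (array([367.2, 151.2]), array([ 44.2, 170.1]), 76.2) 1523
handle (array([408.6, 133.9]), array([32.6, 80.1]), 63.6) 52
vise [0.25753273 0.02751704 0.0200045 ] [0.62394008 0.60667071 0.92513972]
```

```bash
python3 - <<'E'
from h import *
s=dict(np.load('top0.npz')); W=cloud(s); hsv=cv2.cvtColor(s['color'],cv2.COLOR_RGB2HSV)
cv2.imwrite('pics/traycrop.png',cv2.resize(s['color'][185:295,150:340,::-1],None,fx=4,fy=4,interpolation=cv2.INTER_CUBIC))
R=np.array([[np.cos(a:=np.radians(3.8)),-np.sin(a)],[np.sin(a),np.cos(a)]])
T=W.copy(); T[...,:2]=(W[...,:2]*1000-[606.4,200.7])@R
for u in (165,211,258,293,325): print(u,[(v,int(T[v,u,0]),int(T[v,u,1]),int(T[v,u,2]*1000)) for v in range(188,294,5)])
E
```

```text
165 [(188, 129, 175, 0), (193, 118, 174, 0), (198, 108, 175, -3), (203, 85, 161, 34), (208, 74, 161, 34), (213, 63, 161, 36), (218, 52, 161, 35), (223, 41, 159, 37), (228, 32, 161, 32), (233, 21, 160, 35), (238, 10, 159, 38), (243, 1, 162, 29), (248, -5, 168, 11), (253, -16, 167, 13), (258, -26, 167, 12), (263, -40, 159, 35), (268, -50, 159, 33), (273, -61, 158, 36), (278, -71, 158, 36), (283, -81, 158, 35), (288, -87, 170, 2), (293, -98, 170, 1)]
211 [(188, 124, 75, -1), (193, 113, 75, 0), (198, -186, -161, 925), (203, 81, 67, 32), (208, 69, 66, 34), (213, 57, 65, 38), (218, 48, 66, 35), (223, 37, 66, 35), (228, 26, 66, 36), (233, 15, 66, 37), (238, 6, 66, 35), (243, 0, 71, 16), (248, -10, 71, 15), (253, -21, 71, 14), (258, -35, 67, 33), (263, -45, 66, 36), (268, -55, 66, 35), (273, -65, 66, 34), (278, -76, 66, 36), (283, -85, 67, 32), (288, -92, 75, 1), (293, -102, 75, 0)]
258 [(188, 119, -26, -1), (193, 108, -26, 0), (198, 80, -33, 52), (203, 70, -33, 51), (208, 61, -32, 47), (213, 54, -30, 33), (218, 43, -30, 34), (223, 32, -30, 36), (228, 22, -29, 35), (233, 11, -29, 36), (238, 
[... 481 characters left out ...]
-9, -98, 15), (248, -19, -98, 11), (253, -34, -99, 37), (258, -44, -99, 37), (263, -54, -98, 34), (268, -64, -98, 36), (273, -74, -98, 36), (278, -84, -97, 34), (283, -91, -95, 4), (288, -101, -94, 0), (293, -111, -93, -1)]
325 [(188, 111, -171, 0), (193, 100, -171, -1), (198, 79, -170, 33), (203, 67, -169, 35), (208, 56, -169, 36), (213, 45, -168, 37), (218, 35, -168, 36), (223, 25, -167, 35), (228, 15, -167, 34), (233, 4, -166, 36), (238, -1, -166, 14), (243, -11, -165, 10), (248, -22, -164, 12), (253, -38, -164, 41), (258, -47, -163, 37), (263, -58, -163, 40), (268, -67, -162, 36), (273, -77, -162, 36), (278, -86, -161, 22), (283, -94, -161, 1), (288, -104, -160, 0), (293, -115, -160, 1)]
```

View pics/traycrop.png

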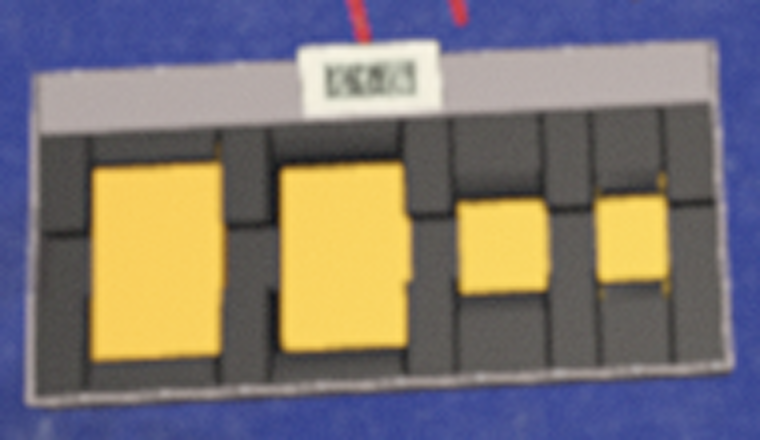

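The crop shows a 30 mm grey rail along the back, so the foam centre lies about 14 mm in front of the outline's centre. I'll confirm this with the wrist camera.

```bash
cat >> h.py <<'E'
def go(p,yaw,tilt=0):
    """relative command to TCP p(mm), tool down with yaw (deg), optionally tilted about tool y by tilt rad"""
    o=robot.get_obs(); R0=Ro.from_euler('xyz',o['ee_rot'])
    R1=Ro.from_euler('xyz',[np.pi,0,np.radians(yaw)])*Ro.from_euler('y',tilt)
    print('at',np.round(o['tool_pos']*1000,1),np.round(np.degrees(o['ee_rot']),1),'w',round(float(o['width'])*1000,1),'t',round(float(o['time']),1),'F',np.round(o['wrist_force'],1))
    print('-> turn',np.round((R0.inv()*R1).as_rotvec(degrees=True),1),'shift',np.round(R0.inv().apply(np.array(p)-o['tool_pos']*1000),1))
def wrist(name):
    o=robot.get_obs(); s=robot.snapshot('wrist'); R=Ro.from_euler('xyz',o['ee_rot']).as_matrix()
    T=np.eye(4);T[:3,:3]=R;T[:3,3]=o['tool_pos']; s['T']=T@s['T_tool_cam']
    cv2.imwrite(f'pics/{name}.png',s['color'][...,::-1]); np.savez(name+'.npz',**s); return s
def frays(s,uv):
    uv=np.atleast_2d(uv).astype(float); d=np.c_[(uv[:,0]-s['cx'])/s['fx'],(uv[:,1]-s['cy'])/s['fy']]
    th=np.linalg.norm(d,axis=1); k=np.where(th>1e-9,np.sin(th)/np.maximum(th,1e-9),1)
    return np.c_[d*k[:,None],np.cos(th)]
def fcast(s,uv,h):
    d=frays(s,uv)@s['T'][:3,:3].T; o=s['T'][:3,3]; return o+d*((h-o[2])/d[:,2])[:,None]
def fcloud(s):
    v,u=np.mgrid[:480,:640]; d=frays(s,np.c_[u.ravel(),v.ravel()]); d=d/d[:,2:]
    P=d*s['range_z'].ravel()[:,None]; return (P@s['T'][:3,:3].T+s['T'][:3,3]).reshape(480,640,3)
E
python3 - <<'E'
from h import *
s=robot.snapshot('wrist'); print(s['fx'],s['fy'],s['cx'],s['cy'],np.round(s['T_tool_cam'],3))
go([560,198,330],175)
E
```

```text
371.64829954431775 371.64829954431775 323.16563388816064 240.40085874664732 [[-0.    -0.962 -0.272  0.08 ]
 [ 1.    -0.    -0.001  0.   ]
 [ 0.001 -0.272  0.962 -0.18 ]
 [ 0.     0.     0.     1.   ]]
at [220.9 503.2 204.6] [-179.9   -0.   156.3] w 94.3 t 0.1 F [0.2 0.4 0. ]
-> turn [ -0.1  -0.  -18.7] shift [-433.1 -143.3 -125.3]
```

Call:
arm_command(targets=[0,0,0,0,0,-120,-1,0,0,0,0,0,-120,-1,0,0,0,0,0,-120,-1,0,0,-9,-220,-70,-120,-1,0,0,-18.7,-433,-143,-120,-1,0,0,-18.7,-433,-143,-120,-1,0,0,-18.7,-433,-143,-120,-1,0,0,-18.7,-433,-143,-120,-1,0,0,-18.7,-433,-143,-120,-1,0,0,-18.7,-433,-143,-120,-1,0,0,-18.7,-433,-143,-120,-1,0,0,-18.7,-433,-143,-120,-1,0,0,-18.7,-433,-143,-120,-1,0,0,-18.7,-433,-143,-60,-1,0,0,-18.7,-433,-143,-20,-1,0,0,-18.7,-433,-143,-20,-1,0,0,-18.7,-433,-143,-20,-1,0,0,-18.7,-433,-143,-20,-1])

```text
time: 1.95
tool_pos: [0.5624, 0.1997, 0.231]
ee_rot: [3.138, 0.009, 3.055]
wrist_force: [-0.7, 0.2, 0.1]
width: 0.094
finger_force: 0.0
```

```bash
python3 - <<'E'
from h import *
s=wrist('w1'); W=fcloud(s); hsv=cv2.cvtColor(s['color'],cv2.COLOR_RGB2HSV)
y=(hsv[...,0]>15)&(hsv[...,0]<35)&(hsv[...,1]>150)
k,l,st,ce=cv2.connectedComponentsWithStats(y.astype(np.uint8))
for i in range(1,k):
    if st[i,4]>200:
        q=l==i; vu=np.argwhere(q); z=np.median(W[q][:,2]); print('yellow',st[i],round(z,4),rect(fcast(s,vu[:,::-1],z)))
go([400,143,250],166.2)
E
```

```text
yellow [218  56  59  60 348] 0.0474 (array([422.5, 138.2]), array([50.6, 59.6]), 76.4)
yellow [ 394  172   66  108 5262] 0.0284 (array([583.4, 313.3]), array([120.7,  68.5]), 3.4)
yellow [ 306  186   73   93 5210] 0.0084 (array([591.7, 220.7]), array([99.4, 70.3]), 3.7)
yellow [ 246  222   48   47 1692] 0.0165 (array([596.3, 137.7]), array([48.6, 47.7]), 3.7)
yellow [ 193  234   38   41 1123] 0.0226 (array([599.4,  71. ]), array([44.5, 38. ]), 3.6)
yellow [114 348  30  60 834] 0.3461 (array([530.3, 155.7]), array([ 7.4, 20.2]), 66.3)
yellow [504 348  30  60 842] 0.3462 (array([538.4, 249. ]), array([20.5,  7.7]), 12.7)
yellow [ 297  405  297   51 3152] 0.3561 (array([543.7, 232. ]), array([71.9,  5.9]), 84.9)
at [562.7 199.7 231.7] [179.8   0.6 175. ] w 94.4 t 2.0 F [ 0.3 -0.1  0.3]
-> turn [0.3 0.6 8.8] shift [157.  -70.5 -20.1]
```

View pics/w1.png

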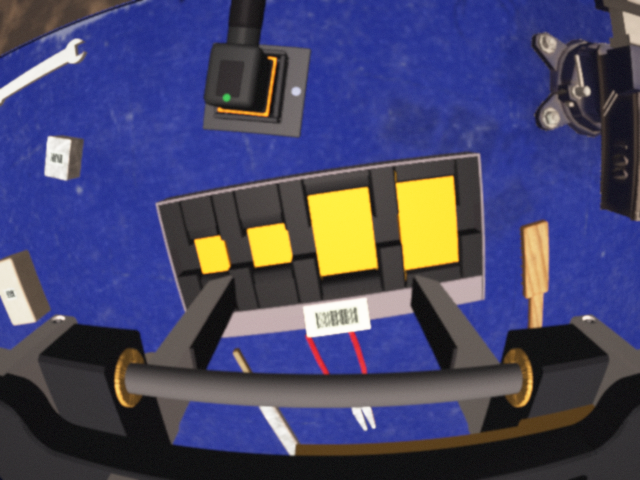

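Wrist view: the cutout floors are at (212,255), (270,246), (342,231) and (428,223), the scanner head is at (235,78), and the label is at (337,317). The tray origin is about (592.3, 196.8) with a yaw of 3.6°.

Call:
arm_command(targets=[0,0,4,70,-35,-20,-1,0,0.5,8.8,135,-68,-20,-1,0,0.5,8.8,135,-68,-20,-1,0,0.5,8.8,135,-68,-20,-1,0,0.5,8.8,135,-68,-20,-1,0,0.5,8.8,135,-68,-20,-1])

```text
time: 2.6
tool_pos: [0.4218, 0.1432, 0.2482]
ee_rot: [3.14, -0.003, 2.901]
wrist_force: [-0.2, 0.2, 0.2]
width: 0.0942
finger_force: 0.0
```

```bash
python3 - <<'E'
from h import *
s=wrist('w2'); W=fcloud(s); z=W[...,2]
near=(abs(W[...,0]-.40)<.15)&(abs(W[...,1]-.15)<.10)
for lo,hi in ((.107,.118),(.095,.106)):
    t=near&(z>lo)&(z<hi); print(lo,t.sum(),rect(W[t]),np.median(z[t]))
t=near&(z>.085)&(z<.125); print('all',rect(W[t]))
t=near&(z>.003)&(z<.02); print('base',rect(W[t]))
go([422,137.7,72],166.2)
E
```

```text
0.107 5232 (array([365.8, 152.3]), array([ 42.6, 169.9]), 75.5) 0.11223125307491069
0.095 1272 (array([364.3, 154.8]), array([ 42.3, 158.9]), 73.8) 0.10254586114050485
all (array([365.8, 151.4]), array([ 43.4, 169.9]), 76.3)
base (array([423.3, 151.3]), array([198.8, 252.4]), 89.3)
at [421.6 143.2 247.2] [179.9  -0.3 166.2] w 93.7 t 2.6 F [-0.3  0.6 -0.3]
-> turn [ 0.1 -0.3  0. ] shift [ -2.6  -5.4 175.2]
```

View pics/w2.png

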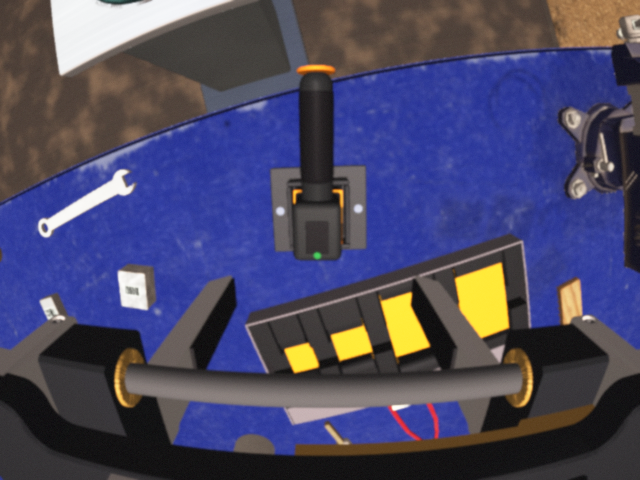

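The wrist view shows the scanner upright in its holder at (317,215), square to the gripper and centred to within a few millimetres. I'll descend and grip it.

Call:
arm_command(targets=[0,0,0,-3,-5.5,50,-1,0,0,0,-3,-5.5,90,-1,0,0,0,-3,-5.5,120,-1,0,0,0,-3,-5.5,150,-1,0,0,0,-3,-5.5,175,-1,0,0,0,-3,-5.5,175,-1,0,0,0,-3,-5.5,175,1,0,0,0,-3,-5.5,175,1,0,0,0,-3,-5.5,175,1,0,0,0,-3,-5.5,175,1,0,0,0,-3,-5.5,175,1,0,0,0,-3,-5.5,175,1,0,0,0,-3,-5.5,175,1,0,0,0,-3,-5.5,175,1])

```text
time: 4.05
tool_pos: [0.42, 0.137, 0.0707]
ee_rot: [3.142, -0.008, 2.901]
wrist_force: [-0.3, 1.1, 0.2]
width: 0.044
finger_force: 30.0
```

```bash
python3 - <<'E'
from h import *
go([607.6,197.7,192],183.6,-.45)
E
```

```text
at [420.  137.   70.7] [180.   -0.5 166.2] w 44.0 t 4.0 F [-0.3  1.1  0.2]
-> turn [ -3.8 -26.  -17.1] shift [-166.7  103.7 -122.6]
```

Call:
arm_command(targets=[0,0,0,0,0,-30,1,0,0,0,0,0,-60,1,0,0,0,0,0,-100,1,0,0,0,0,0,-140,1,0,0,0,0,0,-160,1,-0.9,-6.5,-4.3,-40,26,-160,1,-1.9,-13,-8.5,-80,52,-150,1,-2.8,-19.5,-12.8,-125,78,-135,1,-3.8,-26,-17.1,-167,104,-123,1,-3.8,-26,-17.1,-167,104,-123,1,-3.8,-26,-17.1,-167,104,-123,1,-3.8,-26,-17.1,-167,104,-123,1,-3.8,-26,-17.1,-167,104,-123,1])

```text
time: 5.35
tool_pos: [0.6079, 0.1975, 0.1933]
ee_rot: [-3.141, 0.45, -3.08]
wrist_force: [0.2, -0.7, -1.7]
width: 0.044
finger_force: 30.0
```

```bash
python3 - <<'E'
from h import *
go([607.6,197.7,192],183.6,-.45)
s=robot.snapshot('top'); cv2.imwrite('pics/t2.png',s['color'][...,::-1])
hsv=cv2.cvtColor(s['color'],cv2.COLOR_RGB2HSV);W=cloud(s)
m=np.zeros((480,640),bool);m[185:225,205:285]=1
w=m&(hsv[...,1]<40)&(hsv[...,2]>200);print(w.sum(),W[w].mean(0))
E
```

```text
at [607.9 197.5 193.3] [-180.    25.8 -176.5] w 44.0 t 5.3 F [ 0.2 -0.7 -1.7]
-> turn [-0.1 -0.  -0.1] shift [0.8 0.2 1. ]
195 [0.66175836 0.17753765 0.09207137]
```

View pics/t2.png

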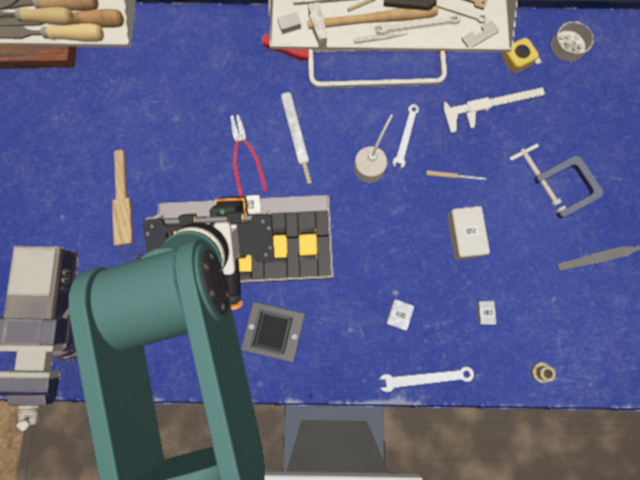

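The scanner now hovers over the label, and the pieces have not moved. I'll check the label centre from the earlier wrist view, then hold.

```bash
python3 - <<'E'
from h import *
s=dict(np.load('w1.npz')); hsv=cv2.cvtColor(s['color'],cv2.COLOR_RGB2HSV); W=fcloud(s)
m=np.zeros((480,640),bool);m[292:342,296:376]=1
q=m&(hsv[...,1]<60)&(hsv[...,2]>190); h=cv2.minAreaRect(np.argwhere(q)[:,::-1].astype(np.float32)); print(h, fcast(s,[h[0]],.048))
g=cv2.cvtColor(s['color'],cv2.COLOR_RGB2GRAY); d=np.zeros_like(g); d[300:334,308:366]=255
b=(d>0)&(g<120)&(hsv[...,1]<90); r=cv2.minAreaRect(np.argwhere(b)[:,::-1].astype(np.float32)); print(r,fcast(s,[r[0]],.048))
E
```

```text
((336.2783508300781, 316.75970458984375), (33.238426208496094, 82.57378387451172), 82.303955078125) [[0.67468229 0.20520068 0.048     ]]
((317.0, 301.0), (2.0, 18.0), 90.0) [[0.65360467 0.1859565  0.048     ]]
```

Call:
arm_command(targets=[0,0,0,0,0,0,1,0,0,0,0,0,0,1,0,0,0,0,0,0,1,0,0,0,0,0,0,1,0,0,0,0,0,0,1,0,0,0,0,0,0,1,0,0,0,0,0,0,1,0,0,0,0,0,0,1,0,0,0,0,0,0,1,0,0,0,0,0,0,1,0,0,0,0,0,0,1,0,0,0,0,0,0,1])

```text
time: 6.6
tool_pos: [0.6078, 0.1978, 0.1919]
ee_rot: [-3.141, 0.448, -3.079]
wrist_force: [-0.3, 0.3, -2.8]
width: 0.0437
finger_force: 30.0
```

```bash
python3 m.py live | head -3; python3 - <<'E'
from h import *
go([628,-258.8,250],187.1);go([628,-258.8,205],187.1)
E
```

```text
stone depthtop (array([ 628.3, -259.8]), array([100.2,  62.7]), 6.8) z 0.045 cast (array([ 627.6, -258.5]), array([99.7, 62.6]), 7.1)
large depthtop (array([ 459.6, -117. ]), array([40.3, 49.9]), 71.6) z 0.0298 cast (array([ 459.5, -116.7]), array([40.6, 50.1]), 71.3)
small depthtop (array([ 467.5, -293.8]), array([44.1, 31.2]), 0.8) z 0.0201 cast (array([ 467.2, -292.7]), array([43.9, 32.1]), 1.3)
at [607.8 197.8 191.9] [-179.9   25.7 -176.4] w 44.0 t 6.7 F [ 0.3 -0.1 -2.7]
-> turn [-0.8 25.7 -3.5] shift [ -17.6 -457.   -55.5]
at [607.8 197.8 191.9] [-179.9   25.7 -176.4] w 44.0 t 6.7 F [ 0.3 -0.1 -2.7]
-> turn [-0.8 25.7 -3.5] shift [   1.9 -457.   -15. ]
```

Call:
arm_command(targets=[0,0,0,0,-20,-40,1,-0.2,6.5,-1,-10,-60,-55,1,-0.4,13,-2,-17,-100,-55,1,-0.6,20,-3,-17,-145,-55,1,-0.8,25.7,-3.5,-17,-190,-55,1,-0.8,25.7,-3.5,-17,-235,-55,1,-0.8,25.7,-3.5,-17,-280,-55,1,-0.8,25.7,-3.5,-17,-325,-55,1,-0.8,25.7,-3.5,-17,-370,-55,1,-0.8,25.7,-3.5,-17,-415,-55,1,-0.8,25.7,-3.5,-10,-445,-40,1,-0.8,25.7,-3.5,2,-457,-15,1,-0.8,25.7,-3.5,2,-457,-15,1,-0.8,25.7,-3.5,2,-457,-15,1,-0.8,25.7,-3.5,2,-457,-15,1])

```text
time: 8.15
tool_pos: [0.6288, -0.258, 0.2071]
ee_rot: [-3.139, 0.002, -3.016]
wrist_force: [0.7, -0.1, -0.8]
width: 0.0442
finger_force: 30.0
```

```bash
python3 - <<'E'
from h import *
go([628,-258.8,205],187.1)
E
```

```text
at [ 628.8 -258.   207.1] [-1.799e+02  1.000e-01 -1.728e+02] w 44.2 t 8.2 F [ 0.7 -0.1 -0.8]
-> turn [-0.1  0.1  0.1] shift [ 0.9 -0.7  2.1]
```

Call:
arm_command(targets=[0,0,0,0,0,0,1,0,0,0,0,0,0,1,0,0,0,0,0,0,1,0,0,0,0,0,0,1,0,0,0,0,0,0,1,0,0,0,0,0,0,1,0,0,0,0,0,0,1,0,0,0,0,0,0,1,0,0,0,0,0,0,1,0,0,0,0,0,0,1,0,0,0,0,0,0,1])

```text
time: 9.25
tool_pos: [0.6279, -0.2589, 0.205]
ee_rot: [-3.141, -0.0, -3.017]
wrist_force: [-0.1, -0.1, -2.8]
width: 0.044
finger_force: 30.0
```

```bash
python3 m.py live | sed -n 2,3p; python3 - <<'E'
from h import *
go([459.5,-116.9,190],161.5)
E
```

```text
large depthtop (array([ 459.5, -117. ]), array([40.2, 49.7]), 71.9) z 0.0299 cast (array([ 459.5, -116.7]), array([40.6, 49.9]), 71.7)
small depthtop (array([ 478. , -282.3]), array([14.5, 35.6]), 58.5) z 0.0196 cast (array([ 477.1, -281.8]), array([14.9, 36. ]), 61.1)
at [ 627.9 -258.9  205. ] [-179.9   -0.  -172.9] w 43.9 t 9.3 F [ 0.   0.4 -2.8]
-> turn [-0.1 -0.  25.6] shift [149.5 161.8  14.9]
```

Call:
arm_command(targets=[0,0,5,25,30,-15,1,0,0,10,55,60,-15,1,0,0,15,85,92,-15,1,0,0,21,115,125,-10,1,0,0,25.6,138,150,0,1,0,0,25.6,149.5,162,15,1,0,0,25.6,149.5,162,15,1,0,0,25.6,149.5,162,15,1,0,0,25.6,149.5,162,15,1])

```text
time: 10.2
tool_pos: [0.4607, -0.1175, 0.191]
ee_rot: [-3.14, 0.002, 2.819]
wrist_force: [-0.4, -0.3, -2.0]
width: 0.0442
finger_force: 30.0
```

Call:
arm_command(targets=[0,0,0,0,0,0,1,0,0,0,0,0,0,1,0,0,0,0,0,0,1,0,0,0,0,0,0,1,0,0,0,0,0,0,1,0,0,0,0,0,0,1,0,0,0,0,0,0,1,0,0,0,0,0,0,1,0,0,0,0,0,0,1,0,0,0,0,0,0,1,0,0,0,0,0,0,1,0,0,0,0,0,0,1])

```text
time: 11.4
tool_pos: [0.4595, -0.1167, 0.19]
ee_rot: [-3.141, 0.0, 2.819]
wrist_force: [-0.3, 0.7, -2.5]
width: 0.0436
finger_force: 30.0
```

```bash
python3 m.py live | sed -n 1,3p; python3 - <<'E'
from h import *
s=robot.snapshot('top'); cv2.imwrite('pics/t3.png',s['color'][...,::-1])
go([467.4,-293.3,180],181.3)
E
```

```text
stone depthtop (array([ 638.1, -258.1]), array([80.8, 62. ]), 7.2) z 0.045 cast (array([ 637.6, -257.3]), array([79.4, 62.6]), 7.0)
large depthtop (array([ 444.2, -108.1]), array([32.2, 16.1]), 69.3) z 0.0298 cast (array([ 443.9, -107.6]), array([32.7, 16.1]), 67.5)
at [ 459.5 -116.7  189.9] [-179.9    0.   161.5] w 43.6 t 11.5 F [-0.4 -0.6 -2.4]
-> turn [ -0.1  -0.  -19.8] shift [ -63.5 -165.    10.1]Traceback (most recent call last):
  File "m.py", line 12, in <module>
    k,l,st,ce=cv2.connectedComponentsWithStats(t.astype(np.uint8)); i=1+st[1:,4].argmax(); q=l==i
                                                                        ~~~~~~~~~~~~~~~^^
ValueError: attempt to get argmax of an empty sequence
```

View pics/t3.png

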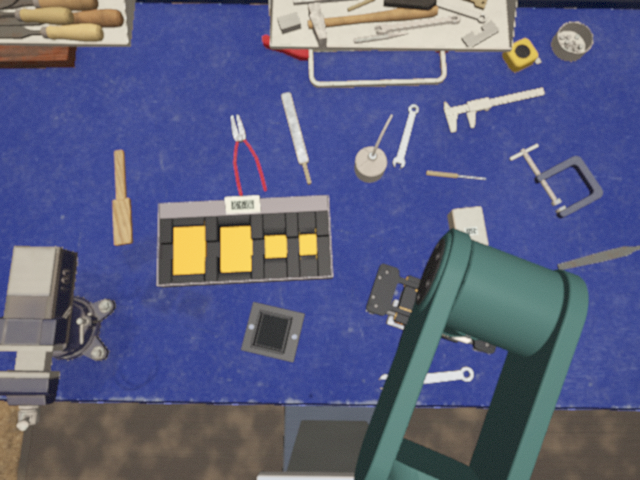

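The arm hides the small block from the top camera here. I'll move over it, then check it with the scene camera.

Call:
arm_command(targets=[0,0,-5,-16,-41,-15,1,0,0,-10,-32,-82,-15,1,0,0,-15,-48,-123,-15,1,0,0,-19.8,-58,-155,-5,1,0,0,-19.8,-63.5,-165,10,1,0,0,-19.8,-63.5,-165,10,1,0,0,-19.8,-63.5,-165,10,1,0,0,-19.8,-63.5,-165,10,1])

```text
time: 12.3
tool_pos: [0.4678, -0.2919, 0.1807]
ee_rot: [-3.141, 0.0, -3.117]
wrist_force: [0.4, 0.0, -2.1]
width: 0.0442
finger_force: 30.0
```

```bash
cat > sc.py <<'E'
from h import *
import sys
s=robot.snapshot('scene'); W=cloud(s); hsv=cv2.cvtColor(s['color'],cv2.COLOR_RGB2HSV); z=W[...,2]
nb=~((hsv[...,0]>100)&(hsv[...,0]<135)&(hsv[...,1]>110))
for n,c,h in [('stone',(.628,-.259),.045),('large',(.459,-.117),.030),('small',(.467,-.293),.020)]:
    t=nb&(abs(W[...,0]-c[0])<.09)&(abs(W[...,1]-c[1])<.09)&(abs(z-h)<.004)
    t=cv2.morphologyEx(t.astype(np.uint8),cv2.MORPH_OPEN,np.ones((3,3)))
    k,l,st,ce=cv2.connectedComponentsWithStats(t)
    if k>1: i=1+st[1:,4].argmax(); vu=np.argwhere(l==i)[:,::-1]; print(n,st[i],rect(W[l==i]),rect(cast(s,vu,h)))
E
python3 sc.py; python3 - <<'E'
from h import *
go([467.4,-293.3,180],181.3)
E
```

```text
stone [ 384  327   70   54 2012] (array([ 626. , -261.4]), array([101.2,  62.2]), 6.5) (array([ 623.9, -262.6]), array([100.6,  61.8]), 7.2)
large [260 335  33  20 426] (array([ 458.2, -114.9]), array([34.7, 49.9]), 71.6) (array([ 458.1, -114.9]), array([33.6, 49.9]), 72.6)
small [328 415  38  33 713] (array([ 464.3, -294.6]), array([45.5, 31.3]), 2.9) (array([ 463.4, -295.8]), array([46.5, 31.1]), 2.4)
at [ 468.  -292.   181.1] [-1.799e+02  1.000e-01 -1.786e+02] w 43.8 t 12.3 F [-0.4  0.3 -3. ]
-> turn [-0.1  0.1  0.1] shift [ 0.6 -1.3  1.1]
```

All three pieces are still in place. I'll hold the read, then head back to the holder.

Call:
arm_command(targets=[0,0,0,0,0,0,1,0,0,0,0,0,0,1,0,0,0,0,0,0,1,0,0,0,0,0,0,1,0,0,0,0,0,0,1,0,0,0,0,0,0,1,0,0,0,0,0,0,1,0,0,0,0,0,0,1,0,0,0,0,0,0,1,0,0,0,0,0,0,1,0,0,0,0,0,0,1])

```text
time: 13.45
tool_pos: [0.4674, -0.2933, 0.1801]
ee_rot: [-3.141, -0.0, -3.119]
wrist_force: [-0.1, -0.2, -2.4]
width: 0.0438
finger_force: 30.0
```

```bash
python3 - <<'E'
from h import *
go([420,137,200],166.2)
E
```

```text
at [ 467.4 -293.3  180.1] [-179.9   -0.  -178.7] w 43.8 t 13.4 F [-0.1 -0.2 -2.4]
-> turn [-0.1 -0.  15.1] shift [ 37.5 431.3 -20.3]
```

Call:
arm_command(targets=[0,0,2,5,45,-20,1,0,0,4,10,90,-20,1,0,0,6,15,135,-20,1,0,0,8,20,180,-20,1,0,0,10,24,225,-20,1,0,0,12,28,270,-20,1,0,0,14,32,315,-20,1,0,0,15.1,35,360,-20,1,0,0,15.1,37,400,-20,1,0,0,15.1,37.5,425,-20,1,0,0,15.1,37.5,431.3,-20,1,0,0,15.1,37.5,431.3,-20,1,0,0,15.1,37.5,431.3,-20,1,0,0,15.1,37.5,431.3,-20,1])

```text
time: 14.85
tool_pos: [0.4202, 0.1359, 0.1997]
ee_rot: [-3.14, 0.0, 2.899]
wrist_force: [-0.4, 0.0, -2.0]
width: 0.0438
finger_force: 30.0
```

```bash
python3 - <<'E'
from h import *
s=dict(np.load('top0.npz')); s=robot.snapshot('top')
go([420,137,72],166.2)
E
python3 - <<'E'
from h import *
# empty cup seen in t2 (fixed holder): dark floor
i=cv2.imread('pics/t2.png'); s=dict(np.load('top0.npz')); g=cv2.cvtColor(i,cv2.COLOR_BGR2GRAY)
m=np.zeros_like(g); m[308:356,248:298]=(g[308:356,248:298]<35)*255
k,l,st,ce=cv2.connectedComponentsWithStats(m); j=1+st[1:,4].argmax(); print(st[j],rect(cast(s,np.argwhere(l==j)[:,::-1],.025)))
hsv=cv2.cvtColor(i,cv2.COLOR_BGR2HSV); o=np.zeros_like(g)
b=~((hsv[...,0]>100)&(hsv[...,0]<135)&(hsv[...,1]>110)); o[298:366,236:310]=b[298:366,236:310]
k,l,st,ce=cv2.connectedComponentsWithStats(o); j=1+st[1:,4].argmax(); print(st[j],rect(cast(s,np.argwhere(l==j)[:,::-1],.01)))
E
```

```text
at [420.2 135.9 199.7] [-179.9    0.   166.1] w 43.7 t 14.9 F [-0.2 -0.8 -2.1]
-> turn [-0.1  0.  -0.1] shift [  0.5   1.2 127.7]Traceback (most recent call last):
  File "<stdin>", line 5, in <module>
ValueError: attempt to get argmax of an empty sequence
```

Call:
arm_command(targets=[0,0,0,0,1,30,1,0,0,0,0,1,60,1,0,0,0,0,1,80,1,0,0,0,0,1,88,1,0,0,0,0,1,96,1,0,0,0,0,1,104,1,0,0,0,0,1,112,1,0,0,0,0,1,112,1])

```text
time: 15.7
tool_pos: [0.4199, 0.1378, 0.087]
ee_rot: [-3.14, -0.001, 2.901]
wrist_force: [-0.9, 0.4, -1.4]
width: 0.0438
finger_force: 30.0
```

Already 26 mm into the cup with no contact force. I'll lower the rest of the way and release.

Call:
arm_command(targets=[0,0,0,0,-0.5,6,1,0,0,0,0,-0.5,12,1,0,0,0,0,-0.5,15,1,0,0,0,0,-0.5,16,1,0,0,0,0,-0.5,16,1,0,0,0,0,-0.5,16,-0.4,0,0,0,0,-0.5,16,-1,0,0,0,0,-0.5,16,-1,0,0,0,0,-0.5,16,-1,0,0,0,0,-0.5,16,-1,0,0,0,0,-0.5,16,-1,0,0,0,0,-0.5,-20,-1,0,0,0,0,-0.5,-60,-1,0,0,0,0,-0.5,-110,-1,0,0,0,0,-0.5,-150,-1,0,0,0,0,-0.5,-150,-1])

```text
time: 17.3
tool_pos: [0.4231, 0.1382, 0.2449]
ee_rot: [3.137, 0.012, 2.901]
wrist_force: [0.3, 0.1, -0.1]
width: 0.0941
finger_force: 0.0
```

```bash
python3 - <<'E'
from h import *
s=wrist('w3'); W=fcloud(s); z=W[...,2]
near=(abs(W[...,0]-.40)<.15)&(abs(W[...,1]-.15)<.10)
t=near&(z>.085)&(z<.125); print('all',rect(W[t]));t=near&(z>.107)&(z<.13); print(rect(W[t]),np.median(z[t]))
E
python3 sc.py; python3 m.py live|head -3
python3 - <<'E'
from h import *
go([628,-258.8,180],187.1)
E
```

```text
all (array([366.8, 151.9]), array([ 44. , 171.2]), 75.1)
(array([366.6, 151.8]), array([ 43.8, 170.7]), 75.3) 0.11245488077074806
stone [ 384  327   70   53 2006] (array([ 625.8, -261.2]), array([100.7,  62. ]), 7.8) (array([ 623.8, -262.7]), array([101. ,  61.9]), 7.1)
large [260 334  35  25 629] (array([ 457. , -118.3]), array([42.1, 49.8]), 71.4) (array([ 456.4, -119.5]), array([43.1, 50. ]), 70.8)
small [328 415  38  33 709] (array([ 464.6, -294.8]), array([46., 31.]), 1.5) (array([ 463.6, -295.9]), array([46.2, 31.4]), 2.1)
stone depthtop (array([ 628.1, -259.7]), array([100.2,  62.7]), 7.2) z 0.0448 cast (array([ 627.4, -258.3]), array([99.9, 62.9]), 7.2)
large depthtop (array([ 459.5, -117. ]), array([40. , 49.6]), 71.5) z 0.03 cast (array([ 459.5, -116.8]), array([40.4, 49.9]), 71.7)
small depthtop (array([ 467.2, -293.5]), array([44. , 31.2]), 1.7) z 0.0201 cast (array([ 467.1, -292.4]), array([44.1, 32.5]), 2.0)
at [419.8 137.5 236.9] [-1.799e+02 -1.000e-01  1.662e+02] w 94.0 t 17.4 F [-0.3 -0.9 -0.1]
-> turn [ -0.1  -0.1 -20.9] shift [-296.6 -335.3   57.1]
```

The scanner is back in the holder at its original height, and all pieces are in place. Next is the stone.

Call:
arm_command(targets=[0,0,-3,-40,-45,0,-1,0,0,-6,-75,-85,10,-1,0,0,-9,-115,-130,20,-1,0,0,-12,-150,-170,30,-1,0,0,-15,-190,-215,40,-1,0,0,-18,-230,-260,50,-1,0,0,-20.9,-270,-305,57,-1,0,0,-20.9,-296.6,-335,57,-1,0,0,-20.9,-296.6,-335,57,-1,0,0,-20.9,-296.6,-335,57,-1,0,0,-20.9,-296.6,-335,57,-1])

```text
time: 18.55
tool_pos: [0.6271, -0.2589, 0.1763]
ee_rot: [3.138, -0.007, -3.019]
wrist_force: [-0.0, -0.3, -0.9]
width: 0.094
finger_force: 0.0
```

```bash
cat > wp.py <<'E'
from h import *
import sys
x,y,h,yaw=map(float,sys.argv[1:5])
s=wrist('wp'); W=fcloud(s); z=W[...,2]; hsv=cv2.cvtColor(s['color'],cv2.COLOR_RGB2HSV)
nb=~((hsv[...,0]>100)&(hsv[...,0]<135)&(hsv[...,1]>110))
t=nb&(abs(W[...,0]*1000-x)<90)&(abs(W[...,1]*1000-y)<90)&(abs(z*1000-h)<5)
k,l,st,ce=cv2.connectedComponentsWithStats(t.astype(np.uint8)); i=1+st[1:,4].argmax(); vu=np.argwhere(l==i)[:,::-1]
print(st[i],rect(W[l==i]),rect(fcast(s,vu,h/1000)),np.median(z[l==i]))
go([x,y,h],yaw)
E
python3 wp.py 628 -259 45 187.1
```

```text
[ 284  175   74  110 7773] (array([ 626.8, -260.1]), array([98.5, 62.6]), 7.1) (array([ 626.4, -260.2]), array([97.9, 61.7]), 7.1) 0.0452795080326559
at [ 627.3 -257.8  178.3] [ 179.9   -0.2 -172.9] w 94.2 t 18.6 F [0.  1.3 0.4]
-> turn [ 0.1 -0.2  0. ] shift [ -1.1  -1.6 133.3]
```

Call:
arm_command(targets=[0,0,0,0,-2,40,-1,0,0,0,0,-2,80,-1,0,0,0,0,-2,115,-1,0,0,0,0,-2,140,-1,0,0,0,0,-2,155,-1,0,0,0,0,-2,161,-1,0,0,0,0,-2,161,-1,0,0,0,0,-2,161,1,0,0,0,0,-2,161,1,0,0,0,0,-2,161,1,0,0,0,0,-2,161,1,0,0,0,0,-2,161,1,0,0,0,0,-2,161,1])

```text
time: 19.9
tool_pos: [0.6289, -0.2606, 0.0207]
ee_rot: [-3.141, 0.0, -3.017]
wrist_force: [-0.6, 1.3, 3.0]
width: 0.0615
finger_force: 30.0
```

```bash
python3 - <<'E'
from h import *
a=np.radians(3.6);O=np.array([592.3,196.8])
for yt in (24,-59,-126): print(O+yt*np.array([-np.sin(a),np.cos(a)]))
p=O+24*np.array([-np.sin(a),np.cos(a)])
go([*p,120],183.6)
E
```

```text
[590.79302753 220.75264148]
[596.00464065 137.91642302]
[600.21160546  71.04863222]
at [ 628.9 -260.6   20.7] [-180.     0.  -172.9] w 61.5 t 19.9 F [-0.6  1.3  3. ]
-> turn [-0.   0.   3.5] shift [-21.8 482.2 -99.7]
```

Call:
arm_command(targets=[0,0,0,0,0,-10,1,0,0,0,0,0,-30,1,0,0,0,0,0,-60,1,0,0,0,0,5,-85,1,0,0,0,-1,25,-100,1,0,0,0.3,-2,55,-100,1,0,0,0.6,-4,90,-100,1,0,0,1,-6,130,-100,1,0,0,1.3,-8,170,-100,1,0,0,1.6,-10,210,-100,1,0,0,1.9,-12,250,-100,1,0,0,2.2,-14,290,-100,1,0,0,2.5,-16,330,-100,1,0,0,2.8,-18,370,-100,1,0,0,3.1,-20,410,-100,1,0,0,3.5,-21,445,-100,1,0,0,3.5,-21.8,470,-100,1,0,0,3.5,-21.8,482,-100,1,0,0,3.5,-21.8,482,-100,1,0,0,3.5,-21.8,482,-100,1])

```text
time: 21.9
tool_pos: [0.59, 0.2196, 0.1188]
ee_rot: [-3.139, -0.002, -3.079]
wrist_force: [-0.3, 0.8, -6.1]
width: 0.0619
finger_force: 30.0
```

```bash
cat > wt.py <<'E'
from h import *
import sys
h=float(sys.argv[1]); x,y=map(float,sys.argv[2:4])  # expected world z (mm) of piece top in hand
s=wrist('wt'); W=fcloud(s); z=W[...,2]; hsv=cv2.cvtColor(s['color'],cv2.COLOR_RGB2HSV)
t=(abs(W[...,0]*1000-x)<60)&(abs(W[...,1]*1000-y)<50)&(abs(z*1000-h)<5)
k,l,st,ce=cv2.connectedComponentsWithStats(t.astype(np.uint8)); i=1+st[1:,4].argmax(); vu=np.argwhere(l==i)[:,::-1]
print('piece',st[i],rect(W[l==i]),rect(fcast(s,vu,np.median(z[l==i]))),np.median(z[l==i]))
Y=(hsv[...,0]>15)&(hsv[...,0]<35)&(hsv[...,1]>150)&(z<.05)
k,l,st,ce=cv2.connectedComponentsWithStats(Y.astype(np.uint8))
for i in range(1,k):
    if st[i,4]>200: q=l==i; zz=np.median(z[q]); print('yellow',st[i],round(zz,4),rect(fcast(s,np.argwhere(q)[:,::-1],zz)))
go([x,y,h],183.6)
E
python3 wt.py 145 591 221
```

```text
piece [  229   204   189   170 22567] (array([581.7, 219.6]), array([86.7, 85.6]), 3.7) (array([580.9, 219.4]), array([85.7, 88. ]), 3.7) 0.1434648947387036
yellow [176   0  84  59 338] 0.0473 (array([429.4, 135.7]), array([50.1, 44.8]), 76.2)
yellow [ 401  163   86  140 9242] 0.0283 (array([577.3, 312.7]), array([111.8,  68. ]), 3.5)
yellow [ 281  179   88   14 1164] 0.0085 (array([547.1, 218. ]), array([10.4, 68.6]), 3.6)
yellow [ 193  212   59   58 2980] 0.0165 (array([595.8, 137.6]), array([47.7, 47.1]), 4.3)
yellow [ 124  217   45   51 1809] 0.0225 (array([599.3,  71.9]), array([43.4, 39.2]), 4.8)
at [590.3 219.1 119.1] [-1.799e+02 -1.000e-01 -1.764e+02] w 61.7 t 21.9 F [ 0.8 -0.3 -6.5]
-> turn [-0.1 -0.1 -0. ] shift [ -0.8   1.8 -25.9]
```

View pics/wt.png

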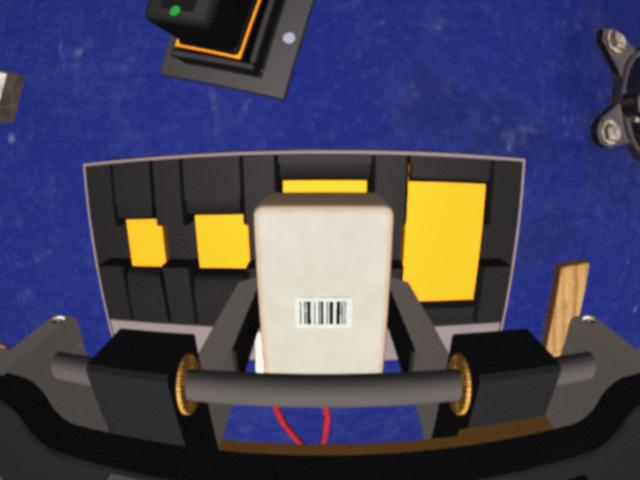

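The wrist view shows the stone held square, with its sticker at about (323,313) and the cutout floor's front strip at (325,186).

```bash
python3 - <<'E'
from h import *
s=dict(np.load('wt.npz')); g=cv2.cvtColor(s['color'],cv2.COLOR_RGB2GRAY)
m=np.zeros_like(g); m[290:336,285:362]=1
q=(m>0)&(g<90); r=cv2.minAreaRect(np.argwhere(q)[:,::-1].astype(np.float32)); print(r)
print(fcast(s,[r[0]],.1434)*1000, s['T'][:3,3])
# near and far extents of stone top & floor strip
print(fcast(s,[[323,207]],.1434)*1000, fcast(s,[[325,180]],.008)*1000)
E
```

```text
((323.0, 312.5), (19.0, 30.0), 90.0)
[[588.88556735 219.98333416 143.4       ]] [0.51074623 0.21566049 0.29855766]
[[539.48375082 216.88112052 143.4       ]] [[542.92352709 218.15579608   8.        ]]
```

Call:
arm_command(targets=[0,0,0,-2,1.3,15,1,0,0,0,-2,1.3,35,1,0,0,0,-2,1.3,50,1,0,0,0,-2,1.3,57,1,0,0,0,-2,1.3,62,1,0,0,0,-2,1.3,65,1,0,0,0,-2,1.3,68,1,0,0,0,-2,1.3,68,1])

```text
time: 22.75
tool_pos: [0.592, 0.2219, 0.0525]
ee_rot: [-3.141, -0.001, -3.078]
wrist_force: [-4.3, -0.3, -3.5]
width: 0.0617
finger_force: 30.0
```

Call:
arm_command(targets=[0,0,0,0,0,2,1,0,0,0,0,0,4,1,0,0,0,0,0,6,1,0,0,0,0,0,8,1,0,0,0,0,0,10,1,0,0,0,0,0,10,1])

```text
time: 23.35
tool_pos: [0.5917, 0.2223, 0.0422]
ee_rot: [-3.141, -0.001, -3.078]
wrist_force: [-4.3, 0.5, -2.3]
width: 0.0618
finger_force: 30.0
```

Call:
arm_command(targets=[0,0,0,0.7,0,2,1,0,0,0,0.7,0,4,1,0,0,0,0.7,0,6,1,0,0,0,0.7,0,8,1,0,0,0,0.7,0,10,1,0,0,0,0.7,0,10,1])

```text
time: 23.95
tool_pos: [0.5915, 0.222, 0.0317]
ee_rot: [-3.141, -0.001, -3.078]
wrist_force: [-4.6, -0.1, -1.6]
width: 0.0622
finger_force: 30.0
```

Call:
arm_command(targets=[0,0,0,0,0,1,1,0,0,0,0,0,2,1,0,0,0,0,0,3,1,0,0,0,0,0,4,1,0,0,0,0,0,4,1])

```text
time: 24.45
tool_pos: [0.5915, 0.222, 0.0292]
ee_rot: [-3.141, -0.0, -3.078]
wrist_force: [-7.4, -1.1, 2.9]
width: 0.0619
finger_force: 30.0
```

```bash
python3 wt.py 53 591 221|head -1;  python3 - <<'E'
from h import *
print(robot.get_obs()['wrist_force'],robot.get_obs()['tool_pos'])
E
```

```text
piece [  230   202   188   172 22898] (array([583.2, 221.9]), array([87.6, 85.7]), 3.9) (array([581.9, 222. ]), array([86.6, 87.4]), 3.7) 0.053858458981726434
[-8.55053349  0.02292867  3.40571798] [0.59153451 0.22196202 0.02921517]
```

Call:
arm_command(targets=[0,0,0,0,0,1,1,0,0,0,0,0,2,1,0,0,0,0,0,3,1,0,0,0,0,0,3,1])

```text
time: 24.9
tool_pos: [0.5916, 0.2219, 0.0287]
ee_rot: [-3.141, 0.001, -3.078]
wrist_force: [-11.2, -2.2, 11.6]
width: 0.0616
finger_force: 30.0
```

Call:
arm_command(targets=[0,0,0,0,0,-2,1,0,0,0,0,0,-4,0,0,0,0,0,0,-4,-0.7,0,0,0,0,0,-4,-0.7,0,0,0,0,0,-4,-0.7,0,0,0,0,0,-4,-0.7,0,0,0,0,0,-30,-0.7,0,0,0,0,0,-70,-0.7,0,0,0,0,0,-110,-1,0,0,0,0,0,-140,-1,0,0,0,0,0,-140,-1])

```text
time: 26.0
tool_pos: [0.5951, 0.2227, 0.1718]
ee_rot: [3.14, 0.013, -3.079]
wrist_force: [0.4, 0.4, 0.5]
width: 0.094
finger_force: 0.0
```

```bash
python3 - <<'E'
from h import *
s=wrist('ws'); W=fcloud(s); z=W[...,2]
t=(abs(W[...,0]-.591)<.06)&(abs(W[...,1]-.221)<.05)&(abs(z-.053)<.006); print(rect(W[t]),np.percentile(z[t],[5,50,95])); P=W[t]; A=np.c_[P[:,:2]-P[:,:2].mean(0),np.ones(len(P))]; print('plane slopes',np.linalg.lstsq(A,P[:,2],rcond=None)[0])
# tilt
E
python3 m.py live | sed -n 2,3p; python3 sc.py|tail -2
python3 - <<'E'
from h import *
go([459.5,-117,130],161.5)
E
```

```text
(array([588.1, 222.1]), array([98.9, 62.3]), 3.8) [0.05174047 0.05329298 0.05452981]
plane slopes [ 0.00332358 -0.00044829  0.05322497]
large [260 334  35  24 624] (array([ 457.2, -117.8]), array([42.7, 49.9]), 71.4) (array([ 456.5, -119.4]), array([42.7, 50. ]), 71.3)
small [328 415  38  33 708] (array([ 464.3, -295.1]), array([45.6, 30.7]), 1.6) (array([ 463.6, -296. ]), array([46.2, 31.6]), 2.1)
at [591.4 221.7 163.5] [-1.799e+02 -1.000e-01 -1.764e+02] w 94.3 t 26.1 F [-0.4  0.  -0.3]
-> turn [-0.1 -0.1 22.1] shift [ 153.  -329.7   34.1]Traceback (most recent call last):
  File "m.py", line 12, in <module>
    k,l,st,ce=cv2.connectedComponentsWithStats(t.astype(np.uint8)); i=1+st[1:,4].argmax(); q=l==i
                                                                        ~~~~~~~~~~~~~~~^^
ValueError: attempt to get argmax of an empty sequence
```

The stone is seated: its top is 53.3 mm above the bench and level. Now for the large block.

Call:
arm_command(targets=[0,0,3,18,-40,0,-1,0,0,6,36,-80,0,-1,0,0,9,55,-120,0,-1,0,0,12,74,-160,0,-1,0,0,15,93,-200,5,-1,0,0,18,112,-240,15,-1,0,0,21,131,-282,25,-1,0,0,22.1,148,-320,34,-1,0,0,22.1,153,-330,34,-1,0,0,22.1,153,-330,34,-1,0,0,22.1,153,-330,34,-1,0,0,22.1,153,-330,34,-1])

```text
time: 27.35
tool_pos: [0.4604, -0.1158, 0.1309]
ee_rot: [-3.141, 0.0, 2.821]
wrist_force: [0.2, 0.0, -0.3]
width: 0.094
finger_force: 0.0
```

```bash
python3 wp.py 459.5 -117 30 161.5; python3 m.py live | sed -n 3p
```

```text
[ 295  207   52   63 3165] (array([ 458.4, -116.9]), array([40.2, 50.2]), 71.6) (array([ 458. , -116.8]), array([40. , 50.6]), 71.6) 0.03043550697906383
at [ 460.5 -115.9  131. ] [-180.     0.   161.7] w 94.1 t 27.4 F [-0.4 -0.5  0.4]
-> turn [-0.   0.   0.2] shift [  0.6  -1.4 101. ]Traceback (most recent call last):
  File "m.py", line 12, in <module>
    k,l,st,ce=cv2.connectedComponentsWithStats(t.astype(np.uint8)); i=1+st[1:,4].argmax(); q=l==i
                                                                        ~~~~~~~~~~~~~~~^^
ValueError: attempt to get argmax of an empty sequence
```

Call:
arm_command(targets=[0,0,0,1.5,-1.5,40,-1,0,0,0,1.5,-1.5,75,-1,0,0,0,1.5,-1.5,100,-1,0,0,0,1.5,-1.5,115,-1,0,0,0,1.5,-1.5,124,-1,0,0,0,1.5,-1.5,124,-1,0,0,0,1.5,-1.5,124,0,0,0,0,1.5,-1.5,124,1,0,0,0,1.5,-1.5,124,1,0,0,0,1.5,-1.5,124,1,0,0,0,1.5,-1.5,124,1,0,0,0,1.5,-1.5,124,1,0,0,0,1.5,-1.5,124,1,0,0,0,1.5,-1.5,124,1])

```text
time: 28.85
tool_pos: [0.458, -0.1179, 0.007]
ee_rot: [-3.141, 0.0, 2.819]
wrist_force: [-0.1, 1.5, -0.4]
width: 0.0398
finger_force: 30.0
```

```bash
python3 - <<'E'
from h import *
go([596.5,138,120],183.6)
E
```

```text
at [ 458.  -117.9    7. ] [-180.     0.   161.5] w 39.8 t 28.9 F [-0.1  1.5 -0.4]
-> turn [ -0.    0.  -22.1] shift [ -50.2  286.6 -113. ]
```

Call:
arm_command(targets=[0,0,0,0,0,-10,1,0,0,0,0,0,-35,1,0,0,0,0,0,-70,1,0,0,0,0,5,-100,1,0,0,-2,-5,30,-113,1,0,0,-5,-11,65,-113,1,0,0,-8,-18,100,-113,1,0,0,-11,-25,140,-113,1,0,0,-14,-32,180,-113,1,0,0,-17,-39,220,-113,1,0,0,-20,-45,255,-113,1,0,0,-22.1,-49,277,-113,1,0,0,-22.1,-50,286.6,-113,1,0,0,-22.1,-50,286.6,-113,1,0,0,-22.1,-50,286.6,-113,1,0,0,-22.1,-50,286.6,-113,1])

```text
time: 30.45
tool_pos: [0.5956, 0.1365, 0.1195]
ee_rot: [-3.14, -0.001, -3.08]
wrist_force: [-0.6, -0.0, -5.1]
width: 0.0401
finger_force: 30.0
```

```bash
python3 wt.py 143 596.5 138; python3 m.py live | sed -n 2,3p; python3 sc.py | tail -1
```

```text
piece [ 253  260  141   98 8697] (array([595.7, 136.8]), array([51. , 63.6]), 2.8) (array([594.7, 136.9]), array([51.3, 65.2]), 3.6) 0.14291991987827496
yellow [292   0  89  56 463] 0.0473 (array([429.9, 135.4]), array([50.6, 44.2]), 76.4)
yellow [ 491  182   78  117 7006] 0.0282 (array([583.4, 311.2]), array([100.3,  73. ]), 3.6)
yellow [ 295  212   61   33 1911] 0.0164 (array([585.6, 137.5]), array([25.9, 46.8]), 3.5)
yellow [ 216  215   49   54 2320] 0.0224 (array([599.4,  71. ]), array([43.3, 37.3]), 4.2)
yellow [385 222   8  43 247] 0.0087 (array([596.9, 190.8]), array([36. ,  5.1]), 3.9)
at [595.8 136.5 119.8] [-179.9   -0.  -176.5] w 40.0 t 30.5 F [-0.4 -0.5 -4.8]
-> turn [-0.1 -0.  -0.1] shift [ -0.8   1.4 -23.2]
small [328 415  39  33 710] (array([ 464.3, -295. ]), array([45.7, 30.7]), 3.3) (array([ 463.5, -295.8]), array([46.3, 31.1]), 2.4)Traceback (most recent call last):
  File "m.py", line 12, in <module>
    k,l,st,ce=cv2.connectedComponentsWithStats(t.astype(np.uint8)); i=1+st[1:,4].argmax(); q=l==i
                                                                        ~~~~~~~~~~~~~~~^^
ValueError: attempt to get argmax of an empty sequence
```

View pics/wt.png

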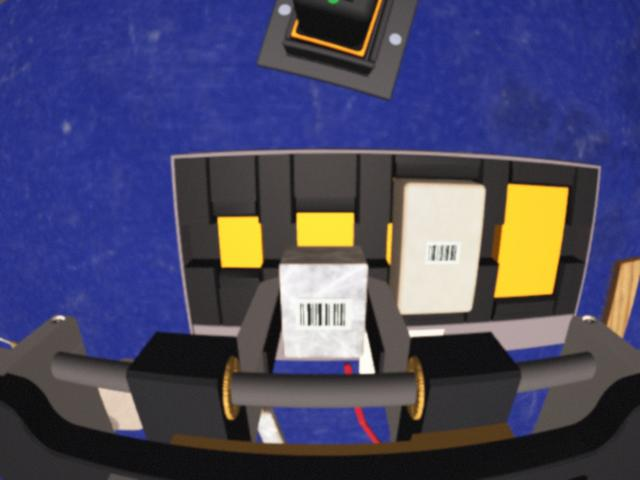

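The wrist view shows the block held square, with its sticker at (322,315). The floor strip is visible at (325,228), and the block is aligned with it to about 1 mm.

Call:
arm_command(targets=[0,0,0,-0.6,1.2,15,1,0,0,0,-0.6,1.2,40,1,0,0,0,-0.6,1.2,62,1,0,0,0,-0.6,1.2,72,1,0,0,0,-0.6,1.2,76,1,0,0,0,-0.6,1.2,79,1,0,0,0,-0.6,1.2,82,1,0,0,0,-0.6,1.2,82,1])

```text
time: 31.4
tool_pos: [0.5966, 0.1391, 0.0391]
ee_rot: [-3.141, -0.0, -3.078]
wrist_force: [-3.8, -1.0, -1.2]
width: 0.0398
finger_force: 30.0
```

Call:
arm_command(targets=[0,0,0,0,0,2,1,0,0,0,0,0,4,1,0,0,0,0,0,6,1,0,0,0,0,0,8,1,0,0,0,0,0,8,1])

```text
time: 31.9
tool_pos: [0.5951, 0.1392, 0.0295]
ee_rot: [-3.141, -0.004, -3.078]
wrist_force: [-5.6, 0.2, -2.8]
width: 0.0401
finger_force: 30.0
```

Call:
arm_command(targets=[0,0,0,0.7,0,2,1,0,0,0,0.7,0,4,1,0,0,0,0.7,0,6,1,0,0,0,0.7,0,8,1,0,0,0,0.7,0,8,1])

```text
time: 32.4
tool_pos: [0.595, 0.1392, 0.0231]
ee_rot: [-3.141, -0.002, -3.078]
wrist_force: [-7.0, -0.4, 3.3]
width: 0.0398
finger_force: 30.0
```

Call:
arm_command(targets=[0,0,0,0,0,1,1,0,0,0,0,0,2,1,0,0,0,0,0,3,1,0,0,0,0,0,3,1])

```text
time: 32.8
tool_pos: [0.5951, 0.1392, 0.023]
ee_rot: [-3.141, -0.001, -3.078]
wrist_force: [-11.5, -2.1, 13.0]
width: 0.0395
finger_force: 30.0
```

Call:
arm_command(targets=[0,0,0,0,0,-2,1,0,0,0,0,0,-4,0,0,0,0,0,0,-4,-0.25,0,0,0,0,0,-4,-0.25,0,0,0,0,0,-4,-0.25,0,0,0,0,0,-20,-0.25,0,0,0,0,0,-50,-0.25,0,0,0,0,0,-90,-0.25,0,0,0,0,0,-140,-1,0,0,0,0,0,-140,-1,0,0,0,0,0,-140,-1])

```text
time: 33.9
tool_pos: [0.5976, 0.1393, 0.1623]
ee_rot: [-3.141, 0.006, -3.078]
wrist_force: [-0.1, -0.5, 0.1]
width: 0.079
finger_force: 0.0
```

```bash
cat > seat.py <<'E'
from h import *
s=wrist('ws'); W=fcloud(s); z=W[...,2]
for n,x,y,h,a,b in (('stone',.590,.222,.053,.045,.028),('large',.595,.139,.046,.022,.017),('small',.600,.072,.042,.019,.012)):
    t=(abs(W[...,0]-x)<a)&(abs(W[...,1]-y)<b)&(abs(z-h)<.012); P=W[t]
    A=np.c_[P[:,:2]-P[:,:2].mean(0),np.ones(len(P))]; print(n,len(P),'slopes,z',np.round(np.linalg.lstsq(A,P[:,2],rcond=None)[0],4))
E
python3 seat.py; python3 sc.py | tail -1
python3 - <<'E'
from h import *
go([467.2,-293.5,120],181.5)
E
```

```text
stone 6534 slopes,z [-0.0009  0.0015  0.0533]
large 2137 slopes,z [ 0.0001 -0.0018  0.0465]
small 0 slopes,z [0. 0. 0.]
small [328 415  38  33 707] (array([ 464.3, -295.2]), array([45.1, 30.7]), 1.6) (array([ 463.5, -296.1]), array([46.4, 31.6]), 2.4)
at [595.5 139.  158. ] [-1.799e+02 -1.000e-01 -1.764e+02] w 86.9 t 34.0 F [ 0.3 -0.6 -1. ]
-> turn [-0.1 -0.1  2.1] shift [ 155.3 -423.5   38.7]seat.py:5: RuntimeWarning: Mean of empty slice.
  A=np.c_[P[:,:2]-P[:,:2].mean(0),np.ones(len(P))]; print(n,len(P),'slopes,z',np.round(np.linalg.lstsq(A,P[:,2],rcond=None)[0],4))
  ret = um.true_divide(
```

The stone and the large block are both seated flat. The small block is next.

Call:
arm_command(targets=[0,0,0,15,-42,0,-1,0,0,0,30,-84,0,-1,0,0,0.5,46,-126,0,-1,0,0,1,62,-168,0,-1,0,0,1,77,-210,0,-1,0,0,1.5,93,-252,5,-1,0,0,2,108,-294,15,-1,0,0,2,124,-338,25,-1,0,0,2.1,140,-382,33,-1,0,0,2.1,152,-415,38,-1,0,0,2.1,155,-423.5,38,-1,0,0,2.1,155,-423.5,38,-1,0,0,2.1,155,-423.5,38,-1,0,0,2.1,155,-423.5,38,-1])

```text
time: 35.4
tool_pos: [0.4687, -0.2919, 0.1211]
ee_rot: [-3.141, -0.0, -3.113]
wrist_force: [0.9, 0.3, -0.8]
width: 0.0939
finger_force: 0.0
```

```bash
python3 wp.py 467 -293.5 20 181.5
```

```text
[ 302  208   38   56 2088] (array([ 465.3, -293.8]), array([44.4, 29.4]), 2.2) (array([ 464.8, -293.7]), array([44.7, 29.4]), 1.7) 0.02046729160476804
at [ 468.8 -291.9  121.3] [-180.     0.  -178.4] w 93.9 t 35.5 F [ 0.5 -0.1 -0. ]
-> turn [-0.   0.   0.1] shift [  1.8  -1.5 101.3]
```

Call:
arm_command(targets=[0,0,0,2.8,-1.7,40,-1,0,0,0,2.8,-1.7,75,-1,0,0,0,2.8,-1.7,98,-1,0,0,0,2.8,-1.7,110,-1,0,0,0,2.8,-1.7,115,-1,0,0,0,2.8,-1.7,118,-1,0,0,0,2.8,-1.7,118,0,0,0,0,2.8,-1.7,118,1,0,0,0,2.8,-1.7,118,1,0,0,0,2.8,-1.7,118,1,0,0,0,2.8,-1.7,118,1,0,0,0,2.8,-1.7,118,1,0,0,0,2.8,-1.7,118,1,0,0,0,2.8,-1.7,118,1,0,0,0,2.8,-1.7,118,1])

```text
time: 36.95
tool_pos: [0.4652, -0.2951, 0.003]
ee_rot: [-3.141, -0.0, -3.115]
wrist_force: [-0.3, -0.3, -0.2]
width: 0.0297
finger_force: 30.0
```

```bash
python3 - <<'E'
from h import *
go([600,72,120],183.6)
E
```

```text
at [ 465.2 -295.1    3. ] [-180.    -0.  -178.5] w 29.7 t 37.0 F [-0.3 -0.3 -0.2]
-> turn [-0.  -0.  -2.1] shift [-144.4  363.3 -117.2]
```

Call:
arm_command(targets=[0,0,0,0,0,-10,1,0,0,0,0,0,-35,1,0,0,0,0,0,-70,1,0,0,0,0,5,-100,1,0,0,-0.3,-10,25,-117,1,0,0,-0.5,-24,60,-117,1,0,0,-0.8,-38,95,-117,1,0,0,-1,-54,135,-117,1,0,0,-1.2,-70,175,-117,1,0,0,-1.4,-86,215,-117,1,0,0,-1.6,-102,255,-117,1,0,0,-1.8,-118,295,-117,1,0,0,-2.1,-132,332,-117,1,0,0,-2.1,-141,355,-117,1,0,0,-2.1,-144.4,363,-117,1,0,0,-2.1,-144.4,363,-117,1,0,0,-2.1,-144.4,363,-117,1,0,0,-2.1,-144.4,363,-117,1])

```text
time: 38.75
tool_pos: [0.5997, 0.07, 0.1198]
ee_rot: [-3.14, -0.001, -3.08]
wrist_force: [0.4, -0.3, -0.9]
width: 0.0297
finger_force: 30.0
```

```bash
python3 wt.py 137 600 72
```

```text
piece [ 267  261  115   87 5702] (array([599.8,  70.9]), array([45.9, 53.6]), 5.3) (array([599. ,  70.9]), array([46.5, 54.6]), 3.7) 0.13718013764740938
yellow [390   0  70  63 363] 0.0473 (array([436.6, 133.6]), array([50.8, 30.6]), 76.0)
yellow [ 554  187   66  107 5187] 0.0282 (array([583.4, 310.2]), array([99.9, 75.6]), 4.3)
yellow [379 210   9  61 354] 0.0166 (array([597.1, 117.7]), array([49.8,  5.5]), 3.7)
yellow [ 300  214   49   39 1762] 0.0224 (array([592.4,  70.4]), array([30.3, 36.7]), 3.5)
at [599.8  70.  119.8] [-179.9   -0.  -176.5] w 30.3 t 38.8 F [ 0.4 -1.  -1.2]
-> turn [-0.1 -0.  -0.1] shift [ -0.3   1.9 -17.2]
```

View pics/wt.png

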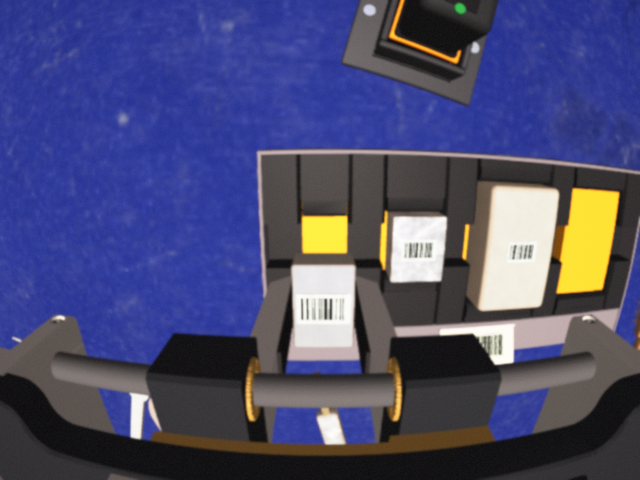

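The wrist view shows the small block held square at (323,305), with the floor strip behind it at (325,234), and the other two seated. I'll lower it.

Call:
arm_command(targets=[0,0,0,0.2,1.2,15,1,0,0,0,0.2,1.2,40,1,0,0,0,0.2,1.2,62,1,0,0,0,0.2,1.2,72,1,0,0,0,0.2,1.2,77,1,0,0,0,0.2,1.2,81,1,0,0,0,0.2,1.2,83,1,0,0,0,0.2,1.2,83,1])

```text
time: 39.6
tool_pos: [0.6002, 0.0726, 0.0374]
ee_rot: [-3.141, 0.001, -3.078]
wrist_force: [-0.2, -0.6, -1.0]
width: 0.03
finger_force: 30.0
```

Call:
arm_command(targets=[0,0,0,0,0,2,1,0,0,0,0,0,4,1,0,0,0,0,0,6,1,0,0,0,0,0,8,1,0,0,0,0,0,8,1])

```text
time: 40.1
tool_pos: [0.5991, 0.0727, 0.0281]
ee_rot: [-3.141, -0.002, -3.078]
wrist_force: [-2.1, -0.3, -1.7]
width: 0.0293
finger_force: 30.0
```

Call:
arm_command(targets=[0,0,0,0.3,0,2,1,0,0,0,0.3,0,4,1,0,0,0,0.3,0,5,1,0,0,0,0.3,0,6,1,0,0,0,0.3,0,6,1])

```text
time: 40.6
tool_pos: [0.5993, 0.0726, 0.0251]
ee_rot: [-3.141, -0.0, -3.078]
wrist_force: [-7.7, -0.7, 10.2]
width: 0.0297
finger_force: 30.0
```

Stalled at the expected seated height, with a 10 N push. I'll release, lift and check.

Call:
arm_command(targets=[0,0,0,0,0,1,1,0,0,0,0,0,1,1,0,0,0,0,0,-2,1,0,0,0,0,0,-3,0.1,0,0,0,0,0,-3,0,0,0,0,0,0,-3,0,0,0,0,0,0,-3,0,0,0,0,0,0,-20,0,0,0,0,0,0,-50,0,0,0,0,0,0,-90,0,0,0,0,0,0,-135,0,0,0,0,0,0,-135,0,0,0,0,0,0,-135,0,0,0,0,0,0,-135,0])

```text
time: 42.0
tool_pos: [0.5987, 0.0727, 0.156]
ee_rot: [-3.141, -0.003, -3.078]
wrist_force: [0.4, -0.1, 0.6]
width: 0.0469
finger_force: 0.0
```

```bash
python3 seat.py; python3 - <<'E'
from h import *
s=robot.snapshot('scene'); cv2.imwrite('pics/end.png',s['color'][...,::-1])
go([0,0,0],0)
E
```

```text
stone 5677 slopes,z [-0.002   0.0034  0.0532]
large 2074 slopes,z [-0.0019  0.0017  0.0464]
small 1311 slopes,z [-0.0035  0.0009  0.0427]
at [598.4  72.7 155.2] [-180.    -0.3 -176.4] w 46.7 t 42.1 F [ 0.2 -0.3 -0.7]
-> turn [ 4.000e-01 -1.000e-01 -1.764e+02] shift [601.  -34.7 158. ]
```

View pics/end.png

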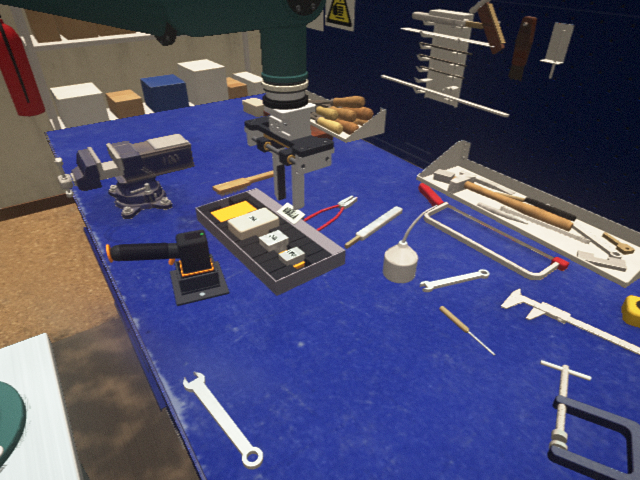

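The final view shows all three pieces flat in their cutouts (stone about (253,222), blocks at (272,241) and (290,256)). The scanner is back in its holder at (195,260), and the gripper is clear of everything.

```bash
python3 -c "
from h import *
print(robot.close_job())"
```

```text
the job is handed in; nothing more can be done
None
```

I handed the job in at about 42 s: I held the scanner for a second over the tray, stone, large block and small block in that order (the interface doesn't confirm reads), put it back in its holder nose down, and pressed all three pieces flat in their cutouts; the plate was absent.

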